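Lean the wide glass plate on the drying rack

TASK

Take the wider of the two framed glass plates out of the storage stand and set it gently, without dropping it, on the white drying rack: standing on its lower short edge on the rubber strip, centred from side to side and leaning flat back against the rack's sloping back, so that it stays at that slope and does not slide when let go. Leave the narrower plate where it stands in its slot.

Things in the scene. Friction and masses are not known exactly. Their poses are not given: they have to be found in the camera images.
- pane: Wide glass plate, aluminium-edged: 100 mm wide (own y), 140 high (own z, up), 10 thick (own x), up to 0.35 kg. Origin at its centre, 70 mm above its lower edge. Stands upright in either slot of the storage stand, its lower 30 mm inside. Grip it across its thickness at the middle of its upper edge; a grip on the upper 40 mm stays clear of the rack, whose back covers only the lower 85 mm.
- narrow_pane: The narrower plate of the same make: 64 mm wide, 120 high, 10 thick. Stands upright in the other slot and stays there. Origin at its centre, axes as for the wide plate.
- holder: Grey plastic storage stand, fixed, 130 x 130 mm, 38 mm high, with two parallel slots open at the top, 12 mm wide, 104 long, 30 deep, floor 8 mm above the table. Origin at the centre of its underside, z up; the slots run along its y at x = -45 and +45 mm.
- rack: White fixed rack, 130 mm wide (y). Origin on the table below where its back meets the rubber strip; z up, x forward, roughly towards the robot. Rubber 13 mm up, x 0 to 30 mm, then an 8 mm lip. The back leans to -x, 20 deg from vertical, its top 93 mm up at x = -29. The plate flat on it: centre at x -19, y 0, z 80 mm, own z leaning 20 deg to the rack's -x. Its rubber grips.
Mind the look-alikes: they are no part of the job. Leave any blue look-alike of the pane alone.

How it is judged (in metres and radians):
At the end, for the whole second after the job is handed in: The wide plate rests on the rack, let go and still, leaning 10 to 30 degrees from vertical, square to the rack within 10 degrees, its centre within 15 mm sideways and front to back and 12 mm in height of lying flat on the back; the narrow plate upright in its slot within 20 mm of its start (angle between pane's own z axis and vertical between 0.175 and 0.524 rad and angle between the y axis of pane and the y axis of rack, either way round below 0.175 rad and x of pane in the frame of rack between -0.034 and -0.004 m and y of pane in the frame of rack between -0.015 and 0.015 m and z of pane in the frame of rack between 0.068 and 0.092 m and contact force between pane and rack above 0.5 N and linear speed of pane below 0.02 m/s and angular speed of pane below 0.15 rad/s and distance of narrow_pane from where it was at the start of the episode below 0.02 m and angle between narrow_pane's own z axis and vertical below 0.175 rad); the robot touches nothing.
It fails at once if The wide plate is dropped: out of the fingers it falls faster than 0.5 m/s (over 12 mm of free fall) (contact force between the fingers and pane below 3 N and linear speed of pane above 0.5 m/s).
It fails at once if The glass is knocked: the wide plate meets the rack with more than 60 N (contact force between pane and rack above 60 N).
It fails at once if The narrow plate is pulled out of its slot or moved more than 20 mm (distance of narrow_pane from where it was at the start of the episode above 0.02 m).
It also fails if it takes over 40 s, if anything falls off the work surface, if the arm or the gripper's body presses on something with over 40 N, if the wrist force passes 120 N, or if a joint passes its speed limit or range.

ROBOT

A 6-joint arm with a two-finger parallel gripper is mounted at the origin on the work surface. World frame = base frame: x ahead of the robot, y to its left, z up, the work surface at z = 0. Lengths are in mm, angles in rad, forces in N, time in s.
With the tool pointing down it reaches from about 325 to 900 mm from the base axis. Payload 6.1 kg.
Tool frame: the origin (TCP) lies on the centre line of the jaws, within the pads' length; the fingertips stand ctrl.tcp_to_tips ahead of it and the grasp point (between the pads) lies 11 mm behind it (ctrl.tcp_to_tips is the distance from the TCP to the fingertips, in mm); z points along the fingers, y is the line along which they close (so a half turn about z gives the same grasp; the last joint's range is limited). The gripper opens to 85 mm and grips with 20 to 120 N. Pads are 22 mm wide; open, the fingers measure 114 mm over their backs; the gripper's body (76 mm by 85 mm) begins 54 mm behind the grasp point. The pads swing forward as they close: fully open they stand 13 mm farther back than shut.
Start: joints at [1.189, 0.22, 1.526, -0, 1.395, -0.126], TCP at [158.136, 604.656, 204.8] pointing down, gripper open.
Joint ranges: [-2.98, 2.98], [-0.91, 2.08], [0.09, 2.57], [-1.24, 4.39], [0.2, 2.65], [-2.68, 2.68]. Speed limits (rad/s): [2.57, 2.57, 3.01, 3.14, 3.14, 3.14].

INTERFACE

Orientations are given as a unit quaternion [x, y, z, w].
In Python, from plant import ctrl gives the robot as it stands.
- The arm moves only by the tool apply_moves, never from a script. Its argument "steps" is a list of rows, each a list of 3 entries, a list of its own where there are three numbers: the shift along the tool's x, y, z normalised to -1 to 1, where 1 is 300 mm, then the turn, a rotation vector about the tool's x, y, z normalised to -1 to 1, where 1 is 360 degrees, then the closure, from -1 (fully open) to 1 (shut). In form: [[[dx, dy, dz], [rx, ry, rz], jaw], ...]. A call has 1 to 5 rows; each row shifts and turns the commanded pose from where the row before left it, along the tool's axes as they then stand; what a row does not reach is not made up. A row lasts 1/8 s, in which the tool goes at most 62.5 mm and 10.7 degrees, less where a joint would pass 70% of its speed; a pose out of reach is approached as far as the arm can. A call with a number of a shift or a turn outside -1 to 1 is refused whole. A call with a gripper value outside its range is refused whole. The fingers move at their own pace and stop on an object; the grip force is fixed at half the most. Time passes only in rows, so rows that do not move let the fingers close. It gives the time, the measured TCP pose, the force, the opening and the grip force at its end, in the units of the state.
- ctrl.read_state(): the state, without advancing time (a new reading comes with each control period).
- ctrl.camera(name): name is "side" or "top" or "wrist"; returns a dict with "pixels" (384x512x3 uint8, red, green, blue), "camera_matrix" (3x3 intrinsics, pixels), "R" (3x3) and "t" (3): a world point X has camera coordinates R X + t. Camera axes: x right, y down, z forward; pixel columns grow to the right and rows downward; lengths in mm; the calibration is good to about 2 mm. The wrist camera is an equidistant fisheye: a pixel r from the principal point sees the ray r / f radians off the axis. A picture is of the moment at which its call begins. There is no depth.
- ctrl.hand_in(): hands the job in; it is judged then, once.
The state is a dict: "t": time; "joints": joint angles; "joint_velocities": joint speeds; "joint_efforts": joint torques, N m; "position": TCP position; "orientation": TCP orientation; "force": force on the tool from outside, world axes, zero at the start; "wrist_torque": the same for the moment, N m; "finger_gap": finger opening in mm; "gripper_force": force on a finger pad.
Only numpy, scipy, OpenCV 4.12 (cv2) and the standard library are available. Lean on these libraries where they do the work, as an engineer would, in place of code of your own. Each camera call takes 0.05 s, during which the arm holds its last target. There are 200 camera calls.

## Working session

There is one attempt and no reset: what is moved stays moved. The work goes in short steps, Python scripts to look and compute and a tool call to move; the robot and the scene stay as the last step left them, time stands still between calls to the robot, and variables do not carry over. Pictures are saved under pics/ and viewed, at most 14 in all, crops included, and the job is handed in when it is done.

Besides the shell and the picture viewer there is one more tool, called after "Call:" as name(argument=value, ...) on one line, values as JSON. apply_moves: Moves the arm, as the interface text tells. Scaled input: -1 to 1 covers 300 mm each way for a shift and 360 degrees each way for a turn. Its arguments: {"type":"object","properties":{"steps":{"type":"array","items":{"type":"array"}}},"required":["steps"]}

```bash
mkdir -p pics; ls; cat > h.py <<'E'
import numpy as np, cv2
from plant import ctrl
def snap(n,f):
    c=ctrl.camera(n); c={k:np.array(v) for k,v in c.items()}
    cv2.imwrite('pics/%s.png'%f,c['pixels'][:,:,::-1]); np.savez('pics/%s.npz'%f,**c); return c
def load(f): return dict(np.load('pics/%s.npz'%f))
def ray(c,u,v,fish=False):
    K=c['camera_matrix']; x=(u-K[0,2])/K[0,0]; y=(v-K[1,2])/K[1,1]
    if fish:
        r=np.hypot(x,y); s=np.sinc(r/np.pi); d=np.array([x*s,y*s,np.cos(r)])
    else: d=np.array([x,y,1.])
    return -c['R'].T@c['t'], c['R'].T@d
def onz(c,u,v,z,fish=False):
    o,d=ray(c,u,v,fish); return o+d*(z-o[2])/d[2]
def proj(c,X):
    p=c['R']@np.array(X,float)+c['t']; p=c['camera_matrix']@p; return p[:2]/p[2]
E
python3 - <<'E'
from h import *
a=snap('top','top0'); b=snap('side','side0')
im=np.hstack([a['pixels'],b['pixels']])[:,:,::-1]
cv2.imwrite('pics/both.png',cv2.resize(a['pixels'][:,:,::-1],(800,600),interpolation=cv2.INTER_CUBIC))
for c in(a,b): print(c['camera_matrix'],-c['R'].T@c['t'],c['R'][2])
print(ctrl.tcp_to_tips, ctrl.read_state())
E
```

```text
pics
[[347.20631661   0.         253.99662603]
 [  0.         347.20631661 197.57864818]
 [  0.           0.           1.        ]] [431.79565423  -9.41179251 798.51127686] [ 0.0858456   0.01503462 -0.99619501]
[[349.83324876   0.         259.82179541]
 [  0.         349.83324876 195.55457224]
 [  0.           0.           1.        ]] [  82.82412175 -404.06965226  578.18837201] [ 0.52256908  0.52980921 -0.66799981]
8.0 {'t': 0.1, 'joints': array([ 1.18888414e+00,  2.21166113e-01,  1.52748766e+00,  1.88090256e-05,
        1.39470529e+00, -1.26097695e-01]), 'joint_velocities': array([ 1.52409094e-03,  1.68100492e-05, -3.73831790e-03, -1.28718330e-03,
       -6.48870787e-05,  1.39267894e-04]), 'joint_efforts': array([ 5.94127578e-04, -4.98248148e+01, -3.90539861e+01, -2.24109785e-04,
        5.81010565e-03,  2.89515560e-05]), 'position': array([157.92083473, 604.11207432, 203.80179017]), 'orientation': array([ 1.27560356e-01,  9.91830417e-01, -8.52537824e-04, -2.30893877e-04]), 'force': array([ 0.47556562, -0.28910171,  1.35034599]), 'wrist_torque': array([ 0.03319982, -0.06662923,  0.01005326]), 'gripper_force': 0.0, 'finger_gap': 85.17174355901106}
```

View pics/both.png

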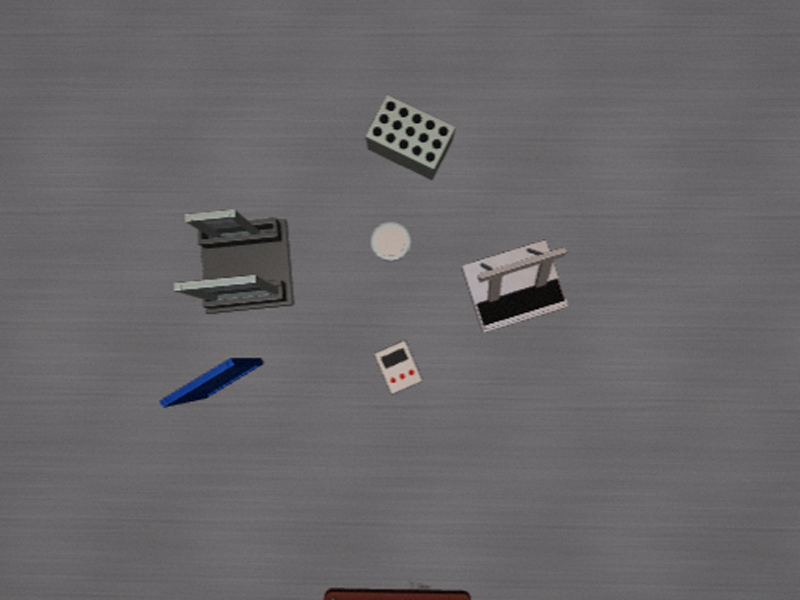

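View pics/side0.png

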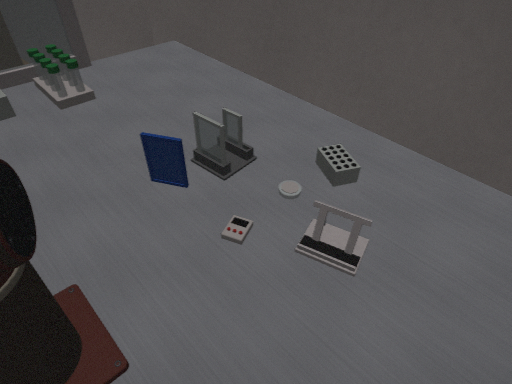

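The top view (shown at 1.5625x) has the wide plate's upper edge running from (175,288) to (257,281) and the narrow plate's at (187–240, 215). The blue decoy is at (210,382). The rack's black rubber is around (522,303), with its back bar from (478,277) to (566,251). Next I'll measure these.

```bash
python3 - <<'E'
from h import *
a=load('top0'); im=a['pixels'].astype(int); g=im.sum(2)/3
def comp(mask,x0,y0,x1,y1):
    m=np.zeros(mask.shape,np.uint8); m[y0:y1,x0:x1]=mask[y0:y1,x0:x1]
    n,l,s,_=cv2.connectedComponentsWithStats(m); k=1+np.argmax(s[1:,4]); pts=np.argwhere(l==k)[:,::-1].astype(np.float32)
    r=cv2.minAreaRect(pts); return s[k,4],r,cv2.boxPoints(r)
print(im[184,125:165:8], im[138,125:155:6])
for name,mask,box,z in [('pane',g>125,(105,165,185,200),148),('narrow',g>125,(110,125,165,150),128),('rubber',g<25,(290,150,375,215),13),('bar',g>120,(290,150,375,180),93),('blue',(im[:,:,2]-im[:,:,0]>40),(90,210,190,270),0)]:
    s,r,b=comp(mask,*box); W=np.array([onz(a,u,v,z)[:2] for u,v in b])
    e=[W[1]-W[0],W[2]-W[1]]; L=[np.hypot(*q) for q in e]; q=e[int(np.argmax(L))]
    print(name,s,b.round(1).tolist(),'W',W.round(1).tolist(),'c',W.mean(0).round(1),'L',np.round(L,1),'ang',np.degrees(np.arctan2(q[1],q[0])).round(1))
# crops
t=cv2.resize(im[120:210,100:200].astype(np.uint8)[:,:,::-1],None,fx=4,fy=4,interpolation=cv2.INTER_NEAREST)
r=cv2.resize(im[140:230,280:380].astype(np.uint8)[:,:,::-1],None,fx=4,fy=4,interpolation=cv2.INTER_NEAREST)
cv2.imwrite('pics/crop1.png',np.hstack([t,r]))
E
```

```text
[[153 158 152]
 [ 57  58  56]
 [ 54  54  54]
 [ 61  61  63]
 [ 54  53  54]] [[150 153 142]
 [152 155 146]
 [149 156 150]
 [157 164 159]
 [149 155 149]]
pane 247 [[110.5999984741211, 180.8000030517578], [162.6999969482422, 175.60000610351562], [163.10000610351562, 180.3000030517578], [111.0, 185.5]] W [[517.6, 273.2], [528.3, 174.2], [519.4, 173.0], [508.7, 271.9]] c [518.5 223.1] L [99.6  9. ] ang -83.8
narrow 145 [[117.5999984741211, 136.8000030517578], [149.0, 133.6999969482422], [149.39999389648438, 138.10000610351562], [118.0, 141.1999969482422]] W [[608.1, 271.9], [614.8, 209.7], [606.0, 208.5], [599.3, 270.6]] c [607.  240.2] L [62.5  8.9] ang -83.9
rubber 717 [[305.5, 194.1999969482422], [356.20001220703125, 178.60000610351562], [360.29998779296875, 191.8000030517578], [309.5, 207.5]] W [[508.0, -114.2], [544.5, -229.4], [514.4, -238.1], [478.1, -123.3]] c [ 511.3 -176.2] L [120.8  31.3] ang -72.4
bar 629 [[295.20001220703125, 169.60000610351562], [358.79998779296875, 149.6999969482422], [362.3999938964844, 161.39999389648438], [298.8999938964844, 181.1999969482422]] W [[550.9, -82.8], [593.1, -213.2], [568.8, -220.3], [526.9, -90.2]] c [ 559.9 -151.6] L [137.1  25.3] ang -72.1
blue 313 [[101.5, 256.1000061035156], [147.5, 228.5], [151.10000610351562, 234.5], [105.0999984741211, 262.1000061035156]] W [[363.3, 350.7], [427.2, 247.1], [413.5, 238.2], [349.8, 341.7]] c [388.5 294.4] L [121.8  16.3] ang -58.3
```

View pics/crop1.png

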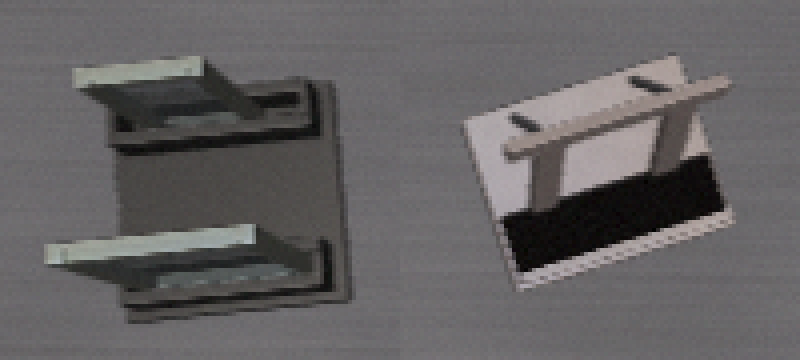

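The wide plate's upper edge is centred near (518.5, 223), running at 96.2°, so its normal is at 6.2°. The rack's axis is at about -72.3°. I'll turn the tool by +69.1° about its z first (7 rows of 9.87° = 0.0274), then check the rack numbers.

Call:
apply_moves(steps=[[[0,0,0],[0,0,0.0274],-1],[[0,0,0],[0,0,0.0274],-1],[[0,0,0],[0,0,0.0274],-1],[[0,0,0],[0,0,0.0274],-1],[[0,0,0],[0,0,0.0274],-1]])

```text
t: 0.72
position: [158.0, 604.3, 204.1]
orientation: [0.532, 0.847, -0.001, 0.0]
force: [-0.4, -1.2, 0.8]
finger_gap: 85.5
gripper_force: 0.0
```

Call:
apply_moves(steps=[[[0,0,0],[0,0,0.0274],-1],[[0,0,0],[0,0,0.0274],-1],[[0,0,0],[0,0,0],-1]])

```text
t: 1.1
position: [158.0, 604.4, 204.3]
orientation: [0.667, 0.745, -0.0, 0.0]
force: [-0.9, -0.6, -0.5]
finger_gap: 85.1
gripper_force: 0.0
```

```bash
cat >> h.py <<'E'
from scipy.spatial.transform import Rotation as Ro
def todo(target,yawy=None,R=None):
    """shift in tool axes (normalised), and turn in tool axes (normalised) to target; prints"""
    s=ctrl.read_state(); q=Ro.from_quat(s['orientation']); p=s['position']
    print('t',s['t'],'p',p.round(1),'F',s['force'].round(1),'gap',round(s['finger_gap'],1),'gf',round(s['gripper_force'],1))
    d=q.inv().apply(np.array(target)-p); print('shift',(d/300).round(4), 'mm',d.round(1))
    if R is not None: print('turn',((q.inv()*R).as_rotvec()/(2*np.pi)).round(4))
def down(yaw,tilt=0):
    # tool y at yaw (deg), pointing down; tilt: tool z toward -y dir (tool moved) by deg
    y=np.array([np.cos(np.radians(yaw)),np.sin(np.radians(yaw)),0]); z=np.array([0,0,-1.])
    R=Ro.from_matrix(np.column_stack([np.cross(y,z),y,z]))
    return R*Ro.from_rotvec([np.radians(tilt),0,0])
E
python3 - <<'E'
from h import *
a=load('top0')
todo([518.5,223.1,200],R=down(6.2))
r=down(17.7,20).as_matrix(); print('tilt check z',r[:,2].round(2))
for n,u,v,z in [('lipL',309.5,212.5,21),('lipR',363.7,195.5,21),('barL',306.2,176,93),('barR',363,160,93),('rubBL',305.5,194.2,13),('rubBR',356.2,178.6,13),('baseBL',296,169,5),('baseBR',350,154,5)]:
    print(n,onz(a,u,v,z).round(1))
E
```

```text
t 1.1 p [158.  604.4 204.3] F [-0.9 -0.6 -0.5] gap 85.1 gf 0.0
shift [-1.3966  1.0529  0.0149] mm [-419.   315.9    4.5]
turn [-0.0001  0.0001  0.0005]
tilt check z [-0.33 -0.1  -0.94]
lipL [ 466.3 -122.    21. ]
lipR [ 505.4 -243.3   21. ]
barL [ 537.8 -105.2   93. ]
barR [ 571.7 -221.5   93. ]
rubBL [ 508.1 -114.3   13. ]
rubBR [ 544.6 -229.4   13. ]
baseBL [567.1 -93.7   5. ]
baseBR [ 603.  -218.3    5. ]
```

Call:
apply_moves(steps=[[[-0.1164,0.0877,0],[0,0,0],-1],[[-0.1164,0.0877,0],[0,0,0],-1],[[-0.1164,0.0877,0],[0,0,0],-1],[[-0.1164,0.0877,0],[0,0,0],-1],[[-0.1164,0.0877,0],[0,0,0],-1]])

```text
t: 1.72
position: [308.8, 444.4, 204.7]
orientation: [0.666, 0.746, -0.0, 0.0]
force: [-0.0, 1.0, -0.2]
finger_gap: 85.5
gripper_force: 0.0
```

Call:
apply_moves(steps=[[[-0.1164,0.0877,0],[0,0,0],-1],[[-0.1164,0.0877,0],[0,0,0],-1],[[-0.1164,0.0877,0],[0,0,0],-1],[[-0.1164,0.0877,0],[0,0,0],-1],[[-0.1164,0.0877,0],[0,0,0],-1]])

```text
t: 2.35
position: [458.7, 285.2, 204.7]
orientation: [0.666, 0.746, -0.0, -0.0]
force: [0.7, 0.7, -0.6]
finger_gap: 85.0
gripper_force: 0.0
```

Call:
apply_moves(steps=[[[-0.1164,0.0877,0],[0,0,0],-1],[[-0.1164,0.0877,0],[0,0,0],-1],[[0,0,0],[0,0,0],-1],[[0,0,0],[0,0,0],-1]])

```text
t: 2.85
position: [517.4, 222.9, 204.4]
orientation: [0.667, 0.745, -0.0, -0.0]
force: [-0.2, 0.9, -0.4]
finger_gap: 85.6
gripper_force: 0.0
```

```bash
python3 - <<'E'
from h import *
todo([518.5,223.1,120],R=down(6.2))
c=snap('wrist','w1'); K=c['camera_matrix']; print(K[0,0],K[0,2],K[1,2],(-c['R'].T@c['t']).round(1),c['R'][2].round(2))
im=c['pixels'].copy()
p=c['R']@np.array([518.5,223.1,148])+c['t']; r=np.arctan2(np.hypot(*p[:2]),p[2]); print('expected px',K[:2,2]+p[:2]/np.hypot(*p[:2])*r*K[0,0])
E
```

```text
t 2.85 p [517.4 222.9 204.4] F [-0.2  0.9 -0.4] gap 85.6 gf 0.0
shift [1.000e-04 3.800e-03 2.815e-01] mm [ 0.   1.2 84.4]
turn [-0.0002 -0.0001  0.0005]
297.3186396354542 251.96849658278325 191.5098436659174 [509.5 297.7 372.2] [ 0.03 -0.29 -0.96]
expected px [252.91568447 198.33570949]
```

View pics/w1.png

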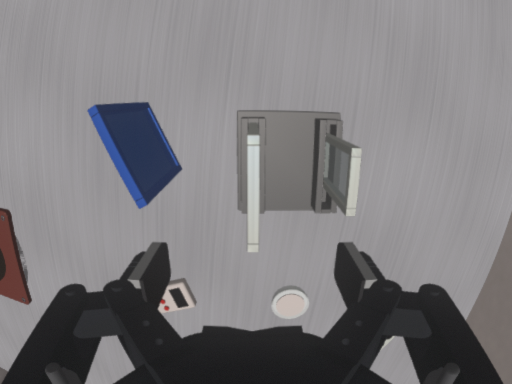

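The wrist view shows the plate's upper edge running from about (253,135) to (253,252), squarely between the fingers. The narrow plate is at (352,180) and the blue decoy at (140,150), both clear of the fingers.

```bash
python3 - <<'E'
from h import *
c=load('w1')
g=c['pixels'].astype(int).sum(2)/3
m=(g>165)&(np.arange(512)[None]>240)&(np.arange(512)[None]<268)&(np.arange(384)[:,None]<258)&(np.arange(384)[:,None]>115)
r=cv2.minAreaRect(np.argwhere(m)[:,::-1].astype(np.float32)); b=cv2.boxPoints(r); print(b)
W=np.array([onz(c,u,v,148,True)[:2] for u,v in b]); print(W.round(1),W.mean(0))
E
```

```text
[[246.99997 134.99997]
 [257.99997 134.99997]
 [257.99997 250.99997]
 [246.99997 250.99997]]
[[508.4 272.6]
 [516.7 273.5]
 [528.1 176.4]
 [518.8 175.3]] [518.02062214 224.45489157]
```

Call:
apply_moves(steps=[[[0,0.003,0.1],[0,0,0],-1],[[0,0,0.08],[0,0,0],-1],[[0,0,0.06],[0,0,0],-1],[[0,0,0.04],[0,0,0],-1],[[0,0,0],[0,0,0],-1]])

```text
t: 3.52
position: [518.1, 223.0, 120.0]
orientation: [0.667, 0.745, -0.001, -0.0]
force: [0.5, -0.4, 0.2]
finger_gap: 85.6
gripper_force: 0.0
```

Call:
apply_moves(steps=[[[0.003,0,0],[0,0,0],1],[[0,0,0],[0,0,0],1],[[0,0,0],[0,0,0],1],[[0,0,0],[0,0,0],1],[[0,0,0],[0,0,0],1]])

```text
t: 4.15
position: [518.9, 223.9, 121.7]
orientation: [0.667, 0.745, 0.0, 0.0]
force: [-1.7, 0.0, 2.5]
finger_gap: -0.1
gripper_force: 1.2
```

Call:
apply_moves(steps=[[[0,0,0],[0,0,0],1],[[0,0,0],[0,0,0],1],[[0,0,0],[0,0,0],1],[[0,0,0],[0,0,0],1],[[0,0,0],[0,0,0],1]])

```text
t: 4.78
position: [519.0, 223.8, 121.7]
orientation: [0.667, 0.745, 0.0, 0.0]
force: [-1.9, -1.7, 5.1]
finger_gap: 0.0
gripper_force: 2.7
```

```bash
python3 - <<'E'
from h import *
a=snap('side','s2'); w=snap('wrist','w2')
s=cv2.resize(a['pixels'][90:200,130:290],(640,440))[:,:,::-1]
cv2.imwrite('pics/v2.png',np.vstack([s[:, :512], w['pixels'][:,:,::-1]])[:600] if 0 else np.hstack([cv2.resize(s,(400,300)),cv2.resize(w['pixels'][:,:,::-1],(400,300))]))
E
```

```text
(no output)
```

View pics/v2.png

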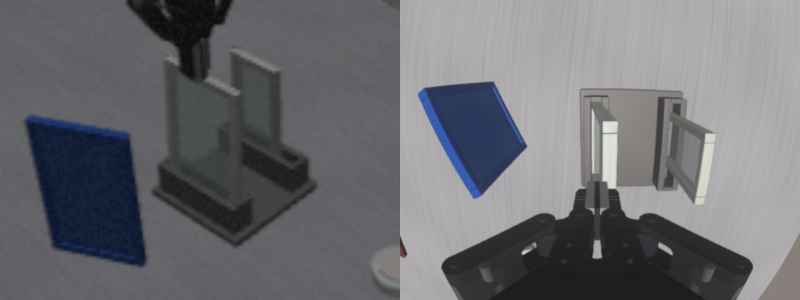

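```bash
python3 - <<'E'
from h import *
a=load('s2'); w=load('w2'); K=w['camera_matrix']
def pw(X):
    p=w['R']@np.array(X)+w['t']; r=np.arctan2(np.hypot(*p[:2]),p[2]); return (K[:2,2]+p[:2]/np.hypot(*p[:2])*r*K[0,0]).round(1)
n=np.array([.994,.108,0]); l=np.array([-.108,.994,0])
for s in(-5,5):
  for t in (50,-50): print(s,t,pw(np.array([518.5,223.5,148])+s*n+t*l))
print('tcp',pw([519,223.8,121.7]))
s=cv2.resize(a['pixels'][85:135,180:245],(520,400),interpolation=cv2.INTER_CUBIC)[:,:,::-1]
x=cv2.resize(w['pixels'][140:290,215:320],(280,400),interpolation=cv2.INTER_CUBIC)[:,:,::-1]
cv2.imwrite('pics/v3.png',np.hstack([s,x]))
E
```

```text
-5 50 [240.  155.4]
-5 -50 [242.3 318. ]
5 50 [260.7 155.4]
5 -50 [258.5 318. ]
tcp [251.4 227.7]
```

View pics/v3.png

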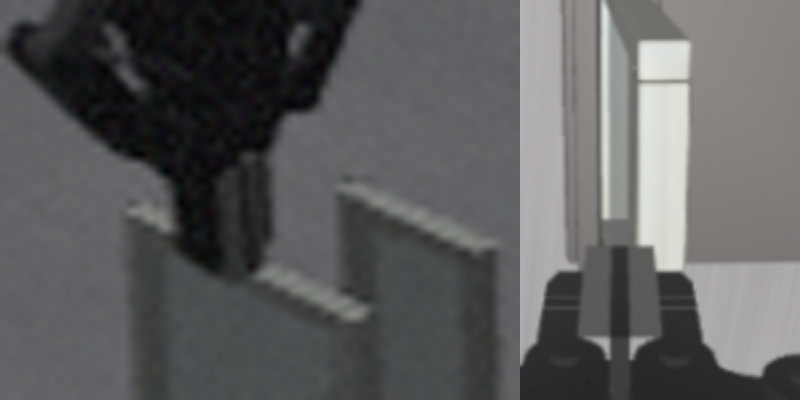

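```bash
python3 - <<'E'
from h import *
a=load('s2'); w=load('w2'); K=w['camera_matrix']
def pw(X):
    p=w['R']@np.array(X,float)+w['t']; r=np.arctan2(np.hypot(*p[:2]),p[2]); return (K[:2,2]+p[:2]/np.hypot(*p[:2])*r*K[0,0]).round(1)
print('wrist cam',(-w['R'].T@w['t']).round(1))
for z in (100,114,120,130,140,150,160,170):
    print(z,'wrist +y edge',pw([518,235,z]),'-y edge',pw([518,213,z]),'side c',proj(a,[519,223.8,z]).round(1))
for X in ([524,173.5,148],[513,273,148],[533,173.5,148]): print('side pane corner',X,proj(a,X).round(1))
# wrist: where is plate top assuming z=148 or so
for z in (143,148,152): print(z,[onz(w,u,v,z,True).round(1) for u,v in ((259,155.5),(279,155.5),(259,170),(278.5,170))])
print(ctrl.read_state()['joints'].round(3))
E
```

```text
wrist cam [510.9 298.7 289.4]
100 wrist +y edge [251.7 199.1] -y edge [248.3 228.8] side c [209.6 135.6]
114 wrist +y edge [251.7 206.3] -y edge [248.1 237.6] side c [209.2 130.8]
120 wrist +y edge [251.7 209.7] -y edge [248.  241.7] side c [209.  128.7]
130 wrist +y edge [251.8 215.8] -y edge [247.8 249.2] side c [208.7 125.1]
140 wrist +y edge [251.8 222.6] -y edge [247.6 257.4] side c [208.4 121.5]
150 wrist +y edge [251.8 230.3] -y edge [247.4 266.4] side c [208.  117.9]
160 wrist +y edge [251.8 238.9] -y edge [247.1 276.5] side c [207.7 114.1]
170 wrist +y edge [251.8 248.6] -y edge [246.9 287.7] side c [207.4 110.4]
side pane corner [524, 173.5, 148] [222.9 125.9]
side pane corner [513, 273, 148] [194.1 111.9]
side pane corner [533, 173.5, 148] [225.8 124.6]
143 [array([517.5, 272.7, 143. ]), array([527.4, 273.8, 143. ]), array([518.3, 265.3, 143. ]), array([528.2, 266.4, 143. ])]
148 [array([517.3, 273.6, 148. ]), array([526.9, 274.7, 148. ]), array([518.1, 266.4, 148. ]), array([527.6, 267.5, 148. ])]
152 [array([517.1, 274.3, 152. ]), array([526.4, 275.4, 152. ]), array([517.9, 267.4, 152. ]), array([527.1, 268.4, 152. ])]
[0.268 0.152 1.766 0.    1.222 0.158]
```

The fingers shut just above and beside the plate. Both cameras put the real fingertips at z≈148, about 35 mm higher than the TCP reading implies, and the closing swing pushed the plate's top towards +x. I'll lift clear, open, and measure the tip height directly.

Call:
apply_moves(steps=[[[0,0,-0.06],[0,0,0],1],[[0,0,-0.1],[0,0,0],1],[[0,0,0],[0,0,0],1],[[0,0,0],[0,0,0],1]])

```text
t: 5.38
position: [518.6, 223.7, 168.8]
orientation: [0.667, 0.745, 0.0, 0.0]
force: [-1.0, 0.3, -0.1]
finger_gap: 0.1
gripper_force: 0.0
```

```bash
python3 - <<'E'
from h import *
todo([518,223,120],R=down(6.2))
a=snap('side','s3'); w=snap('wrist','w3'); t=snap('top','t3')
s=cv2.resize(a['pixels'][65:140,165:245],(426,400),interpolation=cv2.INTER_CUBIC)[:,:,::-1]
x=cv2.resize(w['pixels'][100:290,170:345],(368,400),interpolation=cv2.INTER_CUBIC)[:,:,::-1]
cv2.imwrite('pics/v4.png',np.hstack([s,x]))
for z in (140,150,160,170,180,190,200,210): print(z,proj(a,[519,223.8,z]).round(1))
E
```

```text
t 5.375 p [518.6 223.7 168.8] F [-1.   0.3 -0.1] gap 0.1 gf 0.0
shift [-0.0021 -0.0023  0.1625] mm [-0.6 -0.7 48.8]
turn [0.     0.     0.0003]
140 [208.4 121.5]
150 [208.  117.9]
160 [207.7 114.1]
170 [207.4 110.4]
180 [207.  106.5]
190 [206.7 102.6]
200 [206.4  98.7]
210 [206.   94.6]
```

View pics/v4.png

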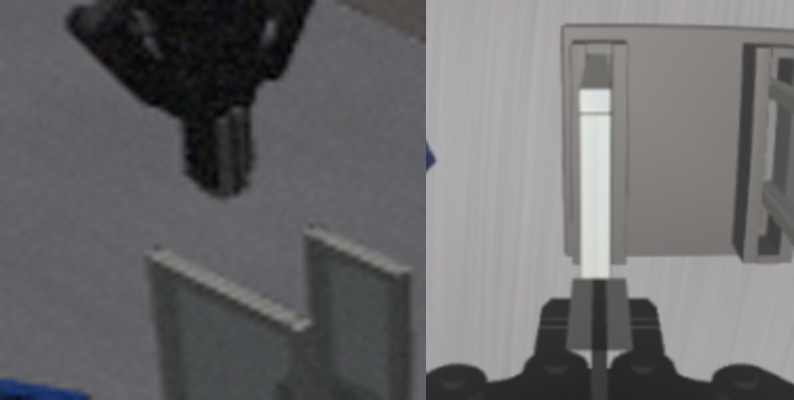

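In the side view the shut fingertips are at (206.7,101.6), which is z≈193 with the TCP reading 168.8. So the tips are really about 25 mm behind the reported TCP, not 8 mm ahead of it. The plate is upright again and undamaged. I'll open, go down to TCP z≈89 and grip.

Call:
apply_moves(steps=[[[0,0,0],[0,0,0],-1],[[0,0,0],[0,0,0],-1],[[0,0,0],[0,0,0],-1],[[0,0,0],[0,0,0],-1],[[0,0,0],[0,0,0],-1]])

```text
t: 6.15
position: [518.7, 223.8, 168.8]
orientation: [0.667, 0.745, 0.0, 0.0]
force: [0.7, 0.4, -0.2]
finger_gap: 85.4
gripper_force: 0.0
```

Call:
apply_moves(steps=[[[0,0,0.08],[0,0,0],-1],[[0,0,0.08],[0,0,0],-1],[[0,0,0.06],[0,0,0],-1],[[0,0,0.045],[0,0,0],-1],[[0,0,0],[0,0,0],-1]])

```text
t: 6.78
position: [517.9, 223.6, 88.2]
orientation: [0.667, 0.745, -0.001, -0.001]
force: [0.2, -0.4, -0.2]
finger_gap: 85.3
gripper_force: 0.0
```

Call:
apply_moves(steps=[[[0,0,0],[0,0,0],1],[[0,0,0],[0,0,0],1],[[0,0,0],[0,0,0],1],[[0,0,0],[0,0,0],1],[[0,0,0],[0,0,0],1]])

```text
t: 7.4
position: [518.8, 223.8, 89.7]
orientation: [0.667, 0.745, 0.0, 0.0]
force: [-0.3, 0.2, 3.2]
finger_gap: 8.9
gripper_force: 59.3
```

Call:
apply_moves(steps=[[[0,0,0],[0,0,0],1],[[0,0,0],[0,0,0],1],[[0,0,0],[0,0,0],1]])

```text
t: 7.78
position: [518.9, 223.8, 89.7]
orientation: [0.667, 0.745, 0.0, 0.0]
force: [-1.8, -0.3, 5.0]
finger_gap: 9.3
gripper_force: 59.7
```

The grip is firm: gap 9 mm, force 60 N. Next I'll lift straight up.

Call:
apply_moves(steps=[[[0,0,-0.02],[0,0,0],1],[[0,0,-0.04],[0,0,0],1],[[0,0,-0.06],[0,0,0],1],[[0,0,-0.08],[0,0,0],1],[[0,0,-0.08],[0,0,0],1]])

```text
t: 8.4
position: [518.9, 223.8, 175.2]
orientation: [0.667, 0.745, 0.0, 0.0]
force: [-0.0, -0.2, -2.1]
finger_gap: 8.8
gripper_force: 58.6
```

Call:
apply_moves(steps=[[[0,0,-0.08],[0,0,0],1],[[0,0,-0.06],[0,0,0],1],[[0,0,0],[0,0,0],1],[[0,0,0],[0,0,0],1]])

```text
t: 8.9
position: [518.2, 223.6, 214.4]
orientation: [0.667, 0.745, -0.001, -0.0]
force: [0.5, -0.4, -1.6]
finger_gap: 8.7
gripper_force: 58.8
```

```bash
python3 - <<'E'
from h import *
a=snap('side','s4'); w=snap('wrist','w4')
cv2.imwrite('pics/v5.png',np.hstack([cv2.resize(a['pixels'][:,:,::-1],(400,300)),cv2.resize(w['pixels'][:,:,::-1],(400,300))]))
todo([518,223,120],R=down(6.2))
E
```

```text
t 9.0 p [517.9 223.5 213.9] F [-0.8 -0.4 -2.1] gap 9.2 gf 58.8
shift [-0.0017  0.0008  0.3129] mm [-0.5  0.2 93.9]
turn [-0.0004  0.0001  0.0003]
```

View pics/v5.png

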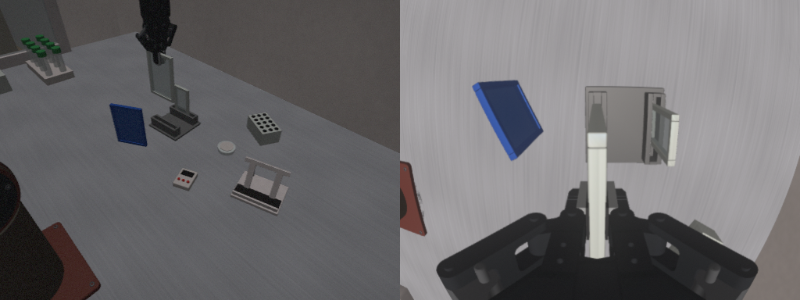

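The plate is in the fingers, clear of the stand, and the narrow plate is undisturbed. Next I'll work out the path to the rack.

```bash
cat >> h.py <<'E'
O=np.array([525.5,-172,0]); YR=-72.4
xr=np.array([np.cos(np.radians(YR-90)),np.sin(np.radians(YR-90)),0]); yr=np.array([np.cos(np.radians(YR)),np.sin(np.radians(YR)),0]); zr=np.array([0,0,1.])
RF=down(YR+90,20); n=np.cos(.349)*xr+np.sin(.349)*zr; up=-RF.as_matrix()[:,2]
FIN=O-19*xr+80*zr+11.7*up
E
python3 - <<'E'
from h import *
pre=FIN+20*n+100*up
print(xr,up,FIN,pre)
todo(pre,R=RF)
E
```

```text
[-0.95319067 -0.30236989  0.        ] [0.32601041 0.10341659 0.93969262] [ 547.42494447 -165.04499793   90.99440366] [ 562.1114313  -160.38616989  191.80283101]
t 9.0 p [517.9 223.5 213.9] F [-0.8 -0.4 -2.1] gap 9.2 gf 58.8
shift [-1.2881  0.0063  0.0741] mm [-386.4    1.9   22.2]
turn [ 0.055  -0.0055 -0.0311]
```

Call:
apply_moves(steps=[[[-0.04,0,0],[0,0,0],1],[[-0.08,0,0],[0,0,0],1],[[-0.12,0,0],[0,0,0],1],[[-0.14,0,0],[0,0,0],1],[[-0.14,0,0],[0,0,0],1]])

```text
t: 9.62
position: [535.5, 66.8, 214.8]
orientation: [0.667, 0.745, -0.0, -0.0]
force: [1.3, -0.2, -2.4]
finger_gap: 9.5
gripper_force: 58.6
```

Call:
apply_moves(steps=[[[-0.14,0,0],[0,0,0],1],[[-0.14,0,0],[0,0,0],1],[[-0.14,0,0],[0,0,0],1],[[-0.14,0,0],[0,0,0],1],[[-0.1,0,0],[0,0,0],1]])

```text
t: 10.25
position: [556.9, -130.7, 214.7]
orientation: [0.668, 0.744, -0.0, -0.0]
force: [1.0, 1.1, -2.3]
finger_gap: 9.1
gripper_force: 58.6
```

Call:
apply_moves(steps=[[[-0.07,0,0],[0,0,0],1],[[-0.038,0,0],[0,0,0],1],[[0,0,0],[0.0137,-0.0014,-0.0078],1],[[0,0,0],[0.0137,-0.0014,-0.0078],1],[[0,0,0],[0.0137,-0.0014,-0.0078],1]])

```text
t: 10.88
position: [561.4, -159.8, 215.6]
orientation: [0.604, 0.786, -0.105, -0.077]
force: [-0.1, 0.5, -2.4]
finger_gap: 9.2
gripper_force: 59.2
```

Call:
apply_moves(steps=[[[0,0,0],[0.0137,-0.0014,-0.0078],1],[[0,0,0],[0,0,0],1],[[0,0,0],[0,0,0],1]])

```text
t: 11.25
position: [561.2, -159.9, 215.2]
orientation: [0.582, 0.795, -0.139, -0.101]
force: [0.3, -0.1, -1.3]
finger_gap: 8.9
gripper_force: 59.3
```

```bash
python3 - <<'E'
from h import *
pre=FIN+20*n+100*up
todo(pre,R=RF)
s=ctrl.read_state(); q=Ro.from_quat(s['orientation']); p=s['position']
im=[]
for nm,box in (('side',(265,80,375,270)),('top',(285,120,385,230))):
    c=snap(nm,nm+'5'); I=c['pixels'][:,:,::-1].copy()
    for off,tag in ((11.7,'tool'),):
        for dx in(-50,50):
            for dz in (-70,70): 
                P=p+q.apply([dx,0,off+dz]); print(nm,tag,dx,dz,P.round(0),proj(c,P).round(1),' worldbias:',proj(c,p+[0,0,33]+q.apply([dx,0,-21.3+dz])).round(1))
    # rack marks
    for X in ([0,65,13],[0,-65,13],[-29,65,93],[-29,-65,93],[38,65,21],[38,-65,21]):
        u,v=proj(c,O+X[0]*xr+X[1]*yr+X[2]*zr); print('rack',X,u.round(1),v.round(1))
    x0,y0,x1,y1=box
    cr=I[y0:y1,x0:x1]; f=600/cr.shape[0]; im.append(cv2.resize(cr,None,fx=f*0.95,fy=f*.95,interpolation=cv2.INTER_CUBIC)); print(nm,box,f*.95,cr.shape)
o=np.hstack(im); print(o.shape); cv2.imwrite('pics/v6.png',cv2.resize(o,(800,int(o.shape[0]*800/o.shape[1]))) if o.shape[1]>800 else o); print(800/o.shape[1])
E
```

```text
t 11.25 p [ 561.2 -159.9  215.2] F [ 0.3 -0.1 -1.3] gap 8.9 gf 59.3
shift [-0.0024  0.0287  0.0725] mm [-0.7  8.6 21.8]
turn [0.0008 0.0002 0.0001]
side tool -50 -70 [ 595. -202.  270.] [395.5 134.6]  worldbias: [408.6  95.9]
side tool -50 70 [ 550. -216.  138.] [369.5 208.8]  worldbias: [379.9 178.2]
side tool 50 -70 [ 565. -106.  270.] [338.1 119. ]  worldbias: [346.9  81.7]
side tool 50 70 [ 520. -121.  138.] [318.3 190.7]  worldbias: [325.2 160.7]
rack [0, 65, 13] 361.6 258.9
rack [0, -65, 13] 302.7 234.9
rack [-29, 65, 93] 374.8 222.6
rack [-29, -65, 93] 312.3 199.7
rack [38, 65, 21] 356.8 270.0
rack [38, -65, 21] 295.7 244.3
side (265, 80, 375, 270) 3.0 (190, 110, 3)
top tool -50 -70 [ 595. -202.  270.] [383.9 122.8]  worldbias: [398.1 101.2]
top tool -50 70 [ 550. -216.  138.] [367.4 166.5]  worldbias: [376.8 154. ]
top tool 50 -70 [ 565. -106.  270.] [322.4 141.8]  worldbias: [328.3 122.5]
top tool 50 70 [ 520. -121.  138.] [317.6 181.9]  worldbias: [321.8 170.9]
rack [0, 65, 13] 358.2 178.4
rack [0, -65, 13] 303.6 195.2
rack [-29, 65, 93] 364.8 159.5
rack [-29, -65, 93] 304.3 178.1
rack [38, 65, 21] 364.7 193.9
rack [38, -65, 21] 309.3 211.0
top (285, 120, 385, 230) 5.181818181818181 (110, 100, 3)
(570, 848, 3)
0.9433962264150944
```

View pics/v6.png

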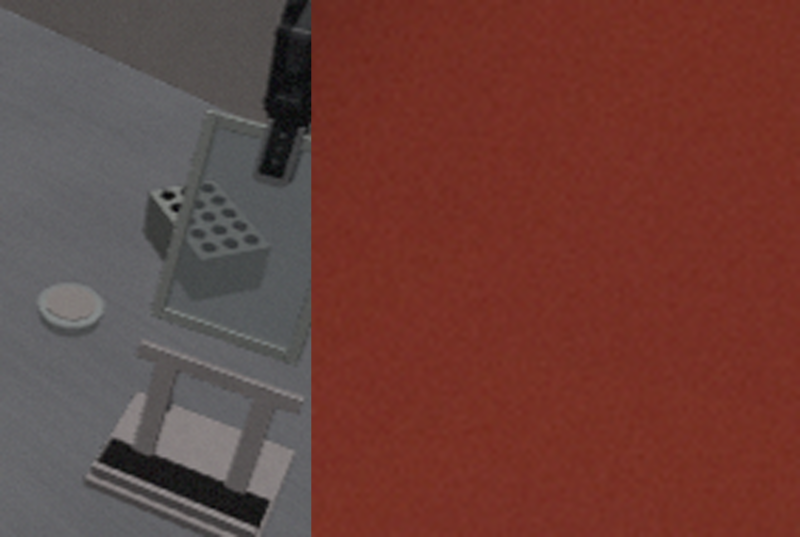

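In the side view the plate's corners are at about (339,120), (320,191) and (370,207). That matches the tool-rigid prediction within about 1.5 px, and the rack bar's midpoint also agrees, so the pose model holds. Next I'll lower the plate in front of the back.

Call:
apply_moves(steps=[[[-0.0024,0.0287,0.0725],[0.0008,0,0],1],[[0,0,0.07],[0,0,0],1],[[0,0,0.07],[0,0,0],1],[[0,0,0.06],[0,0,0],1],[[0,0,0.04],[0,0,0],1]])

```text
t: 11.98
position: [537.4, -168.3, 122.6]
orientation: [0.581, 0.795, -0.141, -0.103]
force: [-1.2, 0.1, -1.8]
finger_gap: 9.1
gripper_force: 59.2
```

Call:
apply_moves(steps=[[[0,0,0.02],[0,0,0],1],[[0,0,0],[0,0,0],1],[[0,0,0],[0,0,0],1]])

```text
t: 12.35
position: [537.2, -169.1, 119.5]
orientation: [0.581, 0.795, -0.141, -0.102]
force: [1.2, 0.2, -1.9]
finger_gap: 9.3
gripper_force: 59.2
```

```bash
python3 - <<'E'
from h import *
todo(FIN+8*n+4*up,R=RF); todo(FIN,R=RF)
c=snap('side','side6'); s=ctrl.read_state(); q=Ro.from_quat(s['orientation']); p=s['position']
for dx in(-50,50):
    for dz in (-70,70): print(dx,dz,proj(c,p+q.apply([dx,0,11.7+dz])).round(1))
cv2.imwrite('pics/v7.png',cv2.resize(c['pixels'][110:280,270:410,::-1],None,fx=3.5,fy=3.5,interpolation=cv2.INTER_CUBIC))
E
```

```text
t 12.35 p [ 537.2 -169.1  119.5] F [ 1.2  0.2 -1.9] gap 9.3 gf 59.2
shift [0.0028 0.0402 0.0633] mm [ 0.8 12.  19. ]
turn [-0.      0.0003  0.    ]
t 12.35 p [ 537.2 -169.1  119.5] F [ 1.2  0.2 -1.9] gap 9.3 gf 59.2
shift [0.0028 0.0668 0.0766] mm [ 0.8 20.  23. ]
turn [-0.      0.0003  0.    ]
-50 -70 [378.3 187.2]
-50 70 [355.5 252.2]
50 -70 [325.8 170.1]
50 70 [308.2 233.2]
```

View pics/v7.png

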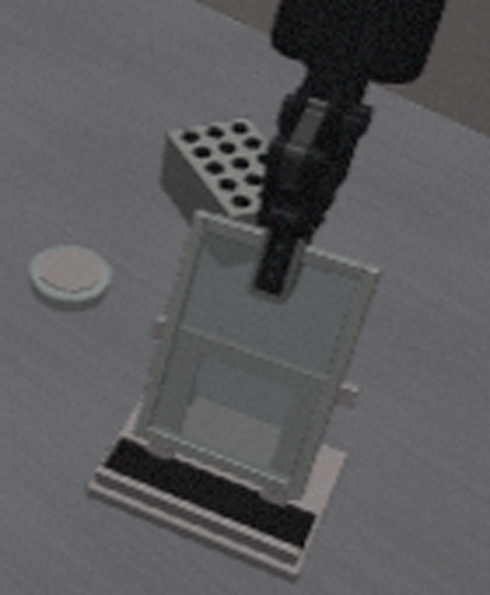

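The plate hangs in front of the rack's back and is centred: the bar ends show at (155,325) and (352,395) in the crop, with similar margins. Next I'll close in gently.

Call:
apply_moves(steps=[[[0.0028,0.015,0.02],[0,0,0],1],[[0,0.015,0.02],[0,0,0],1],[[0,0.013,0.01],[0,0,0],1],[[0,0,0],[0,0,0],1],[[0,0,0],[0,0,0],1]])

```text
t: 13.02
position: [542.9, -166.1, 100.2]
orientation: [0.581, 0.795, -0.141, -0.103]
force: [0.3, -0.2, -2.3]
finger_gap: 8.6
gripper_force: 59.3
```

Call:
apply_moves(steps=[[[0,0,0.006],[0,0,0],1],[[0,0,0.005],[0,0,0],1],[[0,0,0.003],[0,0,0],1],[[0,0,0],[0,0,0],1],[[0,0,0],[0,0,0],1]])

```text
t: 13.65
position: [541.5, -166.5, 96.3]
orientation: [0.581, 0.795, -0.141, -0.103]
force: [-0.5, -0.2, -1.8]
finger_gap: 9.5
gripper_force: 59.3
```

Call:
apply_moves(steps=[[[0,0.005,0],[0,0,0],1],[[0,0.005,0],[0,0,0],1],[[0,0,0],[0,0,0],1],[[0,0,0],[0,0,0],1]])

```text
t: 14.15
position: [544.2, -165.6, 95.1]
orientation: [0.581, 0.795, -0.141, -0.103]
force: [-0.2, -0.4, -2.1]
finger_gap: 9.2
gripper_force: 59.3
```

Call:
apply_moves(steps=[[[0,0.004,0],[0,0,0],1],[[0,0,0],[0,0,0],1],[[0,0,0],[0,0,0],1]])

```text
t: 14.52
position: [545.3, -165.3, 94.8]
orientation: [0.581, 0.795, -0.141, -0.103]
force: [-0.1, 0.5, -2.8]
finger_gap: 9.3
gripper_force: 59.3
```

```bash
python3 -c "
from h import *
todo(FIN,R=RF)"
```

```text
t 14.525 p [ 545.3 -165.3   94.8] F [-0.1  0.5 -2.8] gap 9.3 gf 59.3
shift [-0.0012  0.011   0.0093] mm [-0.4  3.3  2.8]
turn [-0.0002  0.0002  0.0001]
```

Call:
apply_moves(steps=[[[0,0.004,0],[0,0,0],1],[[0,0.004,0],[0,0,0],1],[[0,0,0],[0,0,0],1]])

```text
t: 14.9
position: [547.3, -164.7, 93.9]
orientation: [0.581, 0.795, -0.141, -0.103]
force: [-0.7, -0.9, -0.8]
finger_gap: 8.8
gripper_force: 59.4
```

Call:
apply_moves(steps=[[[0,0,0.004],[0,0,0],1],[[0,0,0.003],[0,0,0],1],[[0,0,0],[0,0,0],1],[[0,0,0],[0,0,0],1]])

```text
t: 15.4
position: [546.5, -164.8, 91.8]
orientation: [0.581, 0.795, -0.141, -0.103]
force: [-1.3, -0.3, -3.0]
finger_gap: 9.3
gripper_force: 59.4
```

Now about 1 mm from the nominal final pose with no contact yet. I'll probe down in small steps.

Call:
apply_moves(steps=[[[0,0.002,0.003],[0,0,0],1],[[0,0,0],[0,0,0],1],[[0,0,0],[0,0,0],1]])

```text
t: 15.78
position: [546.5, -165.0, 91.1]
orientation: [0.581, 0.795, -0.141, -0.103]
force: [-4.5, -1.6, 1.5]
finger_gap: 9.0
gripper_force: 59.6
```

Call:
apply_moves(steps=[[[0,0,0.003],[0,0,0],1],[[0,0,0],[0,0,0],1],[[0,0,0],[0,0,0],1]])

```text
t: 16.15
position: [546.5, -165.0, 91.1]
orientation: [0.581, 0.795, -0.141, -0.103]
force: [-5.0, 0.3, 5.1]
finger_gap: 9.3
gripper_force: 60.1
```

Contact is light on both the back and the rubber, about 5 to 7 N. One more small press will confirm it, then a look before release.

Call:
apply_moves(steps=[[[0,0.002,0.002],[0,0,0],1],[[0,0,0],[0,0,0],1],[[0,0,0],[0,0,0],1]])

```text
t: 16.52
position: [546.6, -165.0, 91.0]
orientation: [0.581, 0.795, -0.142, -0.103]
force: [-7.5, 0.7, 9.8]
finger_gap: 9.2
gripper_force: 60.5
```

```bash
python3 - <<'E'
from h import *
todo(FIN,R=RF)
c=snap('side','side8')
cv2.imwrite('pics/v8.png',cv2.resize(c['pixels'][150:280,270:410,::-1],None,fx=4.5,fy=4.5,interpolation=cv2.INTER_CUBIC))
E
```

```text
t 16.525 p [ 546.6 -165.    91. ] F [-7.5  0.7  9.8] gap 9.2 gf 60.5
shift [-0.0008  0.0024 -0.0009] mm [-0.3  0.7 -0.3]
turn [-0.0005  0.0002  0.    ]
```

View pics/v8.png

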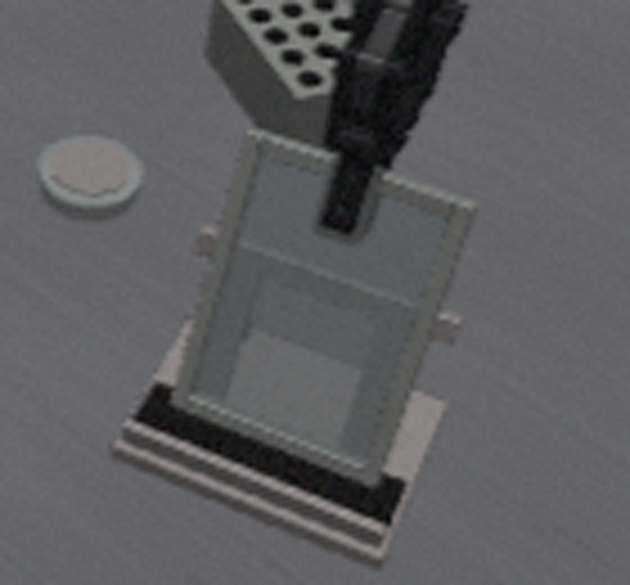

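The plate stands on the rubber and against the bar, centred. I'll release and back off along the tool axis.

Call:
apply_moves(steps=[[[0,0,0],[0,0,0],0.6],[[0,0,0],[0,0,0],0.6],[[0,0,0],[0,0,0],0.3],[[0,0,0],[0,0,0],0.3],[[0,0,0],[0,0,0],0.3]])

```text
t: 17.2
position: [547.1, -164.7, 89.2]
orientation: [0.581, 0.795, -0.141, -0.103]
force: [-0.3, -0.2, 0.1]
finger_gap: 29.8
gripper_force: 0.0
```

Call:
apply_moves(steps=[[[0,0,-0.03],[0,0,0],0.3],[[0,0,-0.06],[0,0,0],0.3],[[0,0,-0.1],[0,0,0],0.3],[[0,0,-0.1],[0,0,0],0.3],[[0,0,-0.1],[0,0,0],0.3]])

```text
t: 17.82
position: [586.3, -152.3, 201.8]
orientation: [0.581, 0.795, -0.141, -0.102]
force: [0.7, -1.6, -0.4]
finger_gap: 29.9
gripper_force: 0.0
```

Call:
apply_moves(steps=[[[0,0,0],[0,0,0],0.3],[[0,0,0],[0,0,0],0.3],[[0,0,0],[0,0,0],0.3]])

```text
t: 18.2
position: [584.3, -152.3, 197.8]
orientation: [0.581, 0.795, -0.141, -0.104]
force: [-0.3, -0.6, -1.1]
finger_gap: 29.8
gripper_force: 0.0
```

```bash
python3 - <<'E'
from h import *
todo(FIN,R=RF)
c=snap('side','side9'); r=RF.as_matrix()
for dx in(-50,50):
    for dz in (-70,70): print(dx,dz,proj(c,FIN+RF.apply([dx,0,11.7+dz])).round(1))
cv2.imwrite('pics/v9.png',cv2.resize(c['pixels'][80:280,140:410,::-1],None,fx=2.9,fy=2.9,interpolation=cv2.INTER_CUBIC))
E
```

```text
t 18.2 p [ 584.3 -152.3  197.8] F [-0.3 -0.6 -1.1] gap 29.8 gf 0.0
shift [-0.0033  0.0011  0.379 ] mm [ -1.    0.3 113.7]
turn [-0.0006 -0.      0.0001]
-50 -70 [375.6 195.5]
-50 70 [353.8 257.3]
50 -70 [325.3 178.4]
50 70 [308.3 238.7]
```

View pics/v9.png

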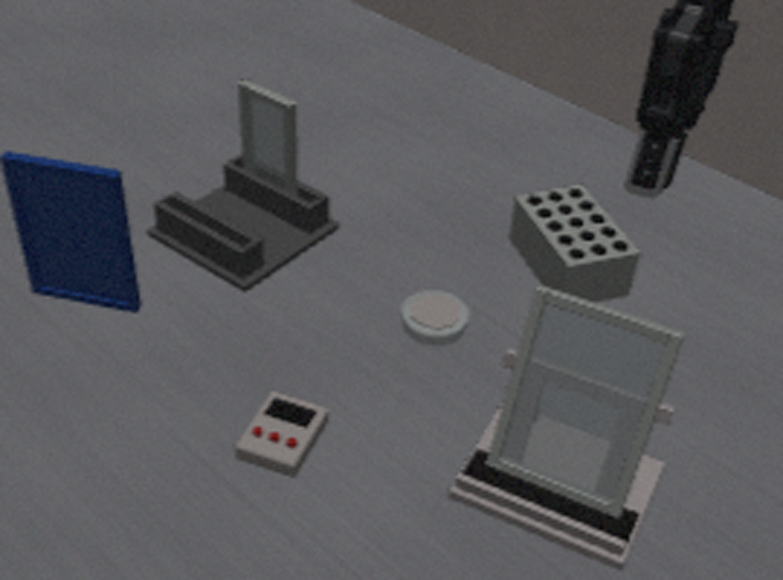

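The plate leans on the rack with its corners at (326,180), (375,195), (308,240) and (354,257), within 2 px of the predicted seated pose. The narrow plate still stands in its slot and the arm is clear, so I'm handing in.

```bash
python3 -c "
from plant import ctrl
print(ctrl.hand_in())"
```

```text
the job is handed in; nothing more can be done
None
```

The wide plate is on the rack, centred and leaning flat on its back, let go and still; the narrow plate is still upright in its slot, and the job is handed in, though no verdict was returned.

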